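# Tap the calorimeter block down onto its parallels

### The job

The aluminium calorimeter block in the bench vise has ridden up and sits cocked, so the two steel parallels under it are loose. Slide any parallel that has crept out endways back in until both are centred under the block, and use the mallet from the hook stand to tap the block down with light blows, touching the block with nothing but the mallet, until it is fully home and level and both parallels are pinned and no longer slide. Finish with the mallet back across its two hooks as it hung, and leave everything else on the bench undisturbed.

Things in the scene. Friction and masses are not known exactly. Their poses are not given: they have to be found in the camera images.
- vise: Grey machine vise, fixed. Origin on the bench directly under the middle of the block; x across the jaws to the fixed jaw (away from the robot at yaw 0), y along the jaws. Bed 38 mm above the bench, x -115 to 85, y -55 to 55; jaw faces at x -25 and 25; jaws y -55 to 55, tops at 78 mm. Lugs with bolts reach y +-79, up to 21 mm high. Screw bracket 72 mm high at x -93 to -115.
- vise_bar (a point): Middle of the vise screw's 120 mm cross bar (along y), 56 mm above the bench at x -158 of the vise.
- block: Aluminium block 50 (x, filling the jaw gap) x 96 (y) x 28 mm, 0.36 kg, gripped between the jaws; origin in the middle of its underside, axes as the vise's when level. Seated on the parallels, its underside is 62 mm and its top 90 mm above the bench; it starts 4 to 8 mm higher and rocked about x. The jaws' grip makes it stay wherever it is left, at any height and rock.
- block_top (a point): Middle of the block's flat top. The jaws' grip: about 10 N straight down on the middle starts it moving, and it gives slowly, a few mm to each light tap; over its high end, 30 mm from the middle, 10 to 15 N rocks it down, over the middle about 20 N. Home, it keeps pressing on the parallels with what the last tap had beyond 10 N, so a tap or push of 15 to 25 N on the middle pins both.
- block_lift (a joint): Height of the block's middle above its seated place, m: 0 when it rests on the parallels, positive when raised.
- block_tilt (a joint): Rock of the block about the vise's x axis, rad: 0 level; positive when the end towards the vise's +y is the higher one.
- parallel_a: Steel parallel, a bar 8 (x) x 124 (y) x 24 mm standing on edge on the vise bed beside one jaw (centre 20.5 mm from the vise's x = 0; a and b may be either way round), 0.18 kg; origin in the middle of its underside, 38 mm above the bench. Centred, each end stands 7 mm out past the jaws. One of the two may have crept out by up to 30 mm at either end.
- parallel_b: The other parallel, the same size and axes as parallel_a.
- stand: Hook stand, fixed, to the left or right of the vise; wooden base 100 (x) x 240 (y) x 12 mm, origin in the middle of its underside. Two 8 mm thick steel hooks at y -57.5 and 57.5: post at x 35, arm towards -x at height 112 mm (upper side 116 mm) to an upturned tip at x -35 that reaches 134 mm.
- mallet: Soft-faced mallet, 0.3 kg, across the two hooks. Head: upright cylinder 36 mm across, 84 mm long; origin at its middle, z its axis (faces at z +-42). Handle 20 (x) x 16 (z) mm, along +y to y 215; balance point y 57. Starts with origin 124 mm above the bench, near x 0, y -92.5 of the stand, handle along the stand's +y. The head can be gripped from above, closing along x.
- tube_rack: White wire test-tube rack with glass tubes, fixed, 62 (x) x 250 (y) mm, 150 mm high over the tubes; origin in the middle of its underside. It stands on the other side from the hook stand.
- clear_bottle: Clear glass reagent bottle, 60 mm across, 115 mm high, loose; origin in the middle of its underside.
- dark_bottle: Dark reagent bottle, 60 mm across, 110 mm high, loose; origin in the middle of its underside.
- jar: Small glass jar with black cap, 42 mm across, 58 mm high, loose, near the vise's +y end; origin in the middle of its underside.
- brush: Flat bench brush lying beside the vise's -y end, 150 mm along x, 42 mm wide, 20 mm high; origin in the middle of its underside.
- spanner: Open-ended spanner lying beyond the vise, 170 mm along its x, 38 mm wide, 8 mm high; origin in the middle of its underside.
- dish: Shallow white porcelain dish, 80 mm across, 26 mm high, loose; origin in the middle of its underside.
There are look-alikes about, which are no part of the job. Leave any purple or turquoise look-alike of the parallel_b alone.

How it is judged (in metres and radians):
On the way, in this order (a step that is already met when the one before it is completed fails the run):
1. the mallet is lifted clear of its hooks (distance of mallet from where it was at the start of the episode above 0.05 m and contact force between mallet and stand below 0.1 N), for 0.2 s.
2. the block is home and level, pressing on both parallels, and both parallels are centred (value of joint block_tilt between -0.016 and 0.016 rad and value of joint block_lift below 0.0015 m and contact force between block and parallel_a above 1 N and contact force between block and parallel_b above 1 N and y of parallel_a in the frame of vise between -0.008 and 0.008 m and y of parallel_b in the frame of vise between -0.008 and 0.008 m), for 0.2 s.
At the end, for the whole second after the job is handed in: Block within 1.5 mm of its seated height and 0.016 rad of level, pressing on each parallel with over 1 N; both parallels centred along the vise within 8 mm; mallet at rest across both hooks, upright within 0.2 rad, its head within 22 mm of x = 0 and 78 to 122 mm towards the stand's -y (all of step 2 and x of mallet in the frame of stand between -0.022 and 0.022 m and y of mallet in the frame of stand between -0.122 and -0.078 m and z of mallet in the frame of stand between 0.116 and 0.132 m and angle between mallet's own z axis and vertical below 0.2 rad and contact force between mallet and stand above 1 N and linear speed of mallet below 0.02 m/s); the robot touches nothing.
It fails at once if the gripper or arm touches the block (contact force between any of the fingers, the arm and block above 1 N).
It fails at once if the mallet strikes the block with more than 100 N (contact force between mallet and block above 100 N).
It fails at once if a parallel is lifted or tipped out of its place in the vise (z of any of parallel_a, parallel_b in the frame of vise above 0.05 m or angle between any of parallel_a, parallel_b's own z axis and vertical above 0.5 rad).
It fails at once if a bystander is moved by more than 30 mm (distance of any of clear_bottle, dark_bottle, jar, brush, spanner, dish from where it was at the start of the episode above 0.03 m).
It fails at once if a bottle or the jar is tipped (angle between any of clear_bottle, dark_bottle, jar's own z axis and vertical above 0.4 rad).
It also fails if it takes over 67 s, if anything falls off the work surface, if the arm or the gripper's body presses on something with over 40 N, if the wrist force passes 120 N, or if a joint passes its speed limit or range.

### The arm

A 7-joint arm with a two-finger parallel gripper is mounted at the origin on the work surface. World frame = base frame: x ahead of the robot, y to its left, z up, the work surface at z = 0. Lengths are in mm, angles in degrees, forces in N, time in s.
With the tool pointing down it reaches from about 425 to 875 mm from the base axis. Payload 8.4 kg.
Tool frame: the origin (TCP) lies midway between the tips of the shut fingers; the grasp point (between the pads) lies 19 mm behind it; z points along the fingers, y is the line along which they close (so a half turn about z gives the same grasp; the last joint's range is limited). The gripper opens to 87 mm and grips with 3 to 60 N. Pads are 19 mm wide; open, the fingers measure 117 mm over their backs; the gripper's body (75 mm by 190 mm) begins 51 mm behind the grasp point.
Start: joints at [-68.938, 19.091, 2.286, 83.961, -0.768, 76.965, -3.352], TCP at [292.516, 580.429, 222.546] pointing down, gripper open.
Joint ranges: [-147.57, 147.57], [-21.85, 119.76], [-74.77, 79.35], [14.55, 137.4], [-85.83, 265.84], [4.83, 119.75], [-152.11, 152.11]. Speed limits (degrees/s): [127.2, 127.2, 159.86, 159.86, 180, 180, 180].

### API

Orientations are given as [roll, pitch, yaw] about the fixed x, y, z axes, in that order (R = Rz(yaw) Ry(pitch) Rx(roll)).
In Python, from plant import r gives the robot as it stands.
- The arm moves only by the tool apply_moves, never from a script. Its argument "plan" is one flat list of numbers, 6 for each row, row after row: the shift along the tool's x, y, z in cm, then the turn, a rotation vector about the tool's x, y, z in rad. A call has 1 to 12 rows; each row is the pose to reach, as a shift and turn from the pose commanded when the call began, along the tool's axes at that moment; what a row does not reach only later rows make up. A row lasts 1/8 s, in which the tool goes at most 62.5 mm and 10.7 degrees, less where a joint would pass 70% of its speed; a pose out of reach is approached as far as the arm can. A call with a gripper value outside its range is refused whole. "claw" is the opening, from 0 (shut) to 1 (fully open), set as the call begins (left out, the last holds). The fingers move at their own pace and stop on an object; "grip_force" is the grip in N (left out, the last holds). Time passes only in rows, so rows that repeat a pose let the fingers close. It gives the time, the measured TCP pose, the force, the opening and the grip force at its end, in the units of the state.
- r.observe(): the state, without advancing time (a new reading comes with each control period).
- r.read_camera(name): name is "scene" or "side" or "wrist"; returns the picture (384x512x3 uint8, red, green, blue); there is no depth.
- r.get_calibration(name): a dict with "mtx" (3x3 intrinsics, pixels), "position" and "rotation" of the camera in the world. Camera axes: x right, y down, z forward; pixel columns grow to the right and rows downward; lengths in mm; the calibration is good to about 2 mm. The wrist camera is an equidistant fisheye: a pixel r from the principal point sees the ray r / f radians off the axis. A picture is of the moment at which its call begins: read the wrist's pose just before it. get_calibration takes no time and is no camera call; for the wrist camera it gives the pose at the moment of the call.
- r.sign_off(): hands the job in; it is judged then, once.
The state is a dict: "time_s": time; "joint_positions": joint angles; "qvel": joint speeds; "effort": joint torques, N m; "position": TCP position; "tool_rot": TCP orientation; "wrist_force": force on the tool from outside, world axes, zero at the start; "moment": the same for the moment, N m; "opening": finger opening in mm; "grip_force": force on a finger pad.
Only numpy, scipy, OpenCV 4.12 (cv2) and the standard library are available. Lean on these libraries where they do the work, as an engineer would, in place of code of your own. Each camera call takes 0.05 s, during which the arm holds its last target. There are 200 camera calls.

## Working session

There is one attempt and no reset: what is moved stays moved. The work goes in short steps, Python scripts to look and compute and a tool call to move; the robot and the scene stay as the last step left them, time stands still between calls to the robot, and variables do not carry over. Pictures are saved under pics/ and viewed, at most 12 in all, crops included, and the job is handed in when it is done.

Besides the shell and the picture viewer there is one more tool, called after "Emit:" as name(argument=value, ...) on one line, values as JSON. apply_moves: Moves the arm, as the interface text tells. Its arguments: {"type":"object","properties":{"plan":{"type":"array"},"claw":{"type":"number"},"grip_force":{"type":"number"}},"required":["plan"]}

```bash
ls; mkdir -p pics; cat > h.py <<'E'
import numpy as np, cv2
from scipy.spatial.transform import Rotation as R
from plant import r
def snap(n,f):
    c=r.get_calibration(n); im=r.read_camera(n); cv2.imwrite('pics/'+f+'.png',im[:,:,::-1]); np.savez('pics/'+f+'.npz',im=im,mtx=c['mtx'],p=c['position'],R=c['rotation']); return im
def load(f):
    d=np.load('pics/'+f+'.npz'); return d['im'],d['mtx'],d['p'].ravel(),d['R']
def ray(f,u,v,fish=False):
    _,K,p,Rc=load(f); x=(u-K[0,2])/K[0,0]; y=(v-K[1,2])/K[1,1]
    if fish:
        t=np.hypot(x,y); s=np.sin(t)/t if t>1e-9 else 1; d=np.array([x*s,y*s,np.cos(t)])
    else: d=np.array([x,y,1.])
    return p,Rc@d
def atz(f,u,v,z,fish=False):
    p,d=ray(f,u,v,fish); return p+d*(z-p[2])/d[2]
def proj(f,P,fish=False):
    _,K,p,Rc=load(f); q=(np.atleast_2d(P)-p)@Rc
    if fish:
        t=np.arctan2(np.hypot(q[:,0],q[:,1]),q[:,2]); ph=np.arctan2(q[:,1],q[:,0]); return np.c_[K[0,0]*t*np.cos(ph)+K[0,2],K[1,1]*t*np.sin(ph)+K[1,2]]
    return np.c_[K[0,0]*q[:,0]/q[:,2]+K[0,2],K[1,1]*q[:,1]/q[:,2]+K[1,2]]
E
python3 - <<'E'
from h import *
print(r.observe())
for n in('scene','side','wrist'):
    snap(n,n+'0'); c=r.get_calibration(n); print(n,c)
a=[cv2.imread(f'pics/{n}0.png') for n in('scene','side')]
cv2.imwrite('pics/s0x.png',cv2.resize(a[0],(800,600),interpolation=cv2.INTER_CUBIC))
cv2.imwrite('pics/d0x.png',cv2.resize(a[1],(800,600),interpolation=cv2.INTER_CUBIC))
E
```

```text
pics
{'time_s': 0.0, 'joint_positions': array([-68.93776188,  19.13136405,   2.28412328,  84.00942082,
        -0.76690853,  76.96401927,  -3.35296867]), 'qvel': array([-0.05593817,  0.07160372,  0.06291776, -0.0227399 , -0.00037406,
       -0.04288601, -0.02006926]), 'effort': array([ 4.68133712e-04, -6.56370449e+01,  1.33538157e+00, -4.03799844e+01,
       -5.98743791e-02,  4.50900185e-02,  1.38239834e-04]), 'position': array([292.3475287 , 580.04527192, 221.67759175]), 'tool_rot': array([-1.79910676e+02,  6.77459927e-03,  1.53252540e+02]), 'wrist_force': array([0.29894707, 0.52444882, 0.49985209]), 'moment': array([-0.03142672, -0.02065855,  0.0402821 ]), 'grip_force': 0.0, 'opening': 87.13171024964385}
scene {'mtx': array([[418.43238791,   0.        , 257.88641884],
       [  0.        , 418.43238791, 190.14424626],
       [  0.        ,   0.        ,   1.        ]]), 'position': array([1107.35961626, -381.27980079,  806.69444057]), 'rotation': array([-137.89769457,    0.64276959,   61.08104561])}
side {'mtx': array([[470.07860058,   0.        , 261.22155363],
       [  0.        , 470.07860058, 187.06137758],
       [  0.        ,   0.        ,   1.        ]]), 'position': array([  93.08839062, -969.42889937,  767.4042208 ]), 'rotation': array([-122.44383781,   -0.21803236,  -26.21830039])}
wrist {'mtx': array([[297.31863964,   0.        , 254.489885  ],
       [  0.        , 297.31863964, 193.45577282],
       [  0.        ,   0.        ,   1.        ]]), 'position': array([218.71386815, 616.52642123, 383.96155374]), 'rotation': array([1.62886928e+02, 6.97129981e-02, 6.32068868e+01])}
```

View pics/s0x.png

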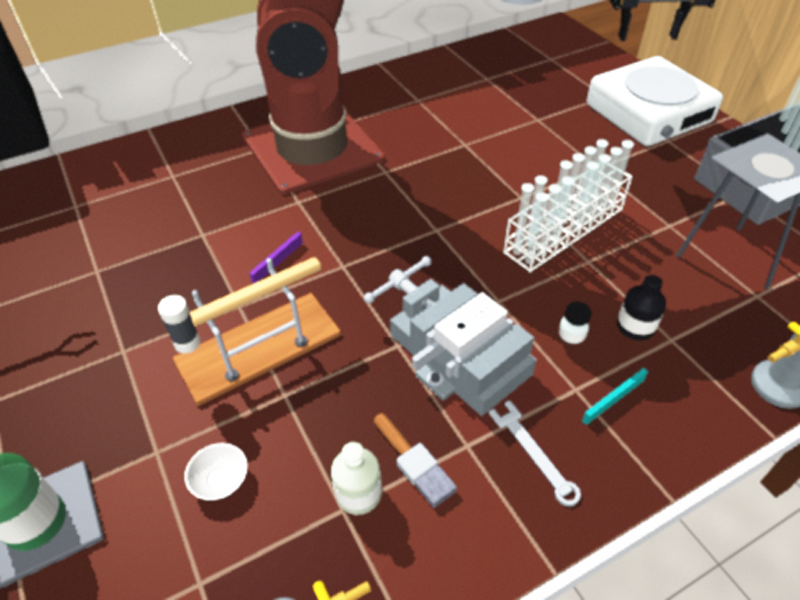

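View pics/d0x.png

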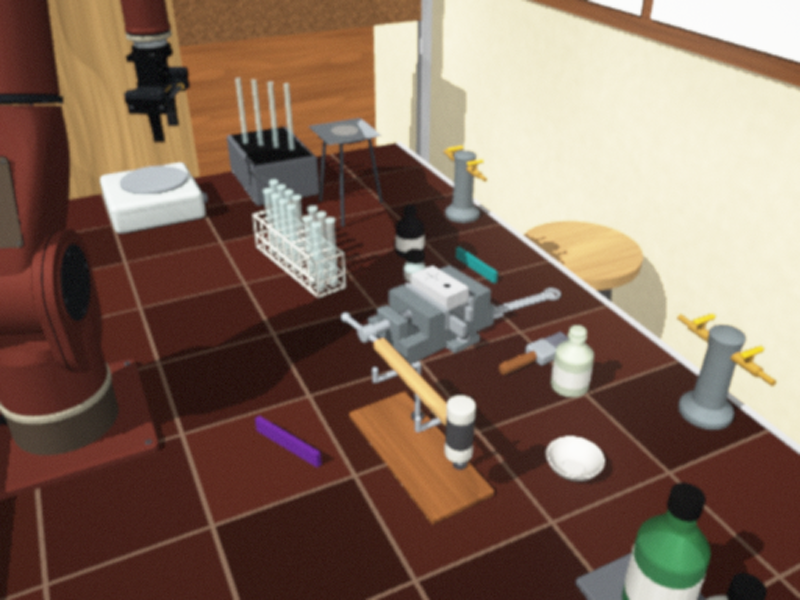

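```bash
sed -i "s/return d\['im'\],d\['mtx'\],d\['p'\].ravel(),d\['R'\]/return d['im'],d['mtx'],d['p'].ravel(),R.from_euler('xyz',d['R'],degrees=True).as_matrix()/" h.py
python3 - <<'E'
from h import *
k=512/800
def S(u,v,z): return np.round(atz('scene0',u*k,v*k,z))
def D(u,v,z): return np.round(atz('side0',u*k,v*k,z))
print('stand S',[S(*p,12) for p in[(174,360),(198,402),(340,333),(312,297)]])
print('stand D',[D(*p,12) for p in[(433,520),(493,489),(410,394),(350,412)]])
print('mallet head top',S(174,304,166),D(460,404,166)); print('handle end',S(318,266,132),D(382,343,132))
print('block top',[S(*p,95) for p in[(436,343),(482,295),(508,316),(463,358)]],[D(*p,95) for p in[(405,273),(432,264),(468,290),(445,306)]])
print('bar ends',S(368,299,56),S(430,262,56))
print('jar',S(577,310,58),'dark',S(655,285,110),'clear',S(352,450,115),'brush',S(385,420,10),S(440,490,10))
print('rack',S(505,240,0),S(530,270,0),S(632,190,0))
a=cv2.resize(load('scene0')[0][170:275,235:355,::-1],(685,600),interpolation=cv2.INTER_CUBIC); cv2.imwrite('pics/v0.png',a)
E
```

```text
stand S [array([ 416., -406.,   12.]), array([ 507., -396.,   12.]), array([ 492., -164.,   12.]), array([ 401., -172.,   12.])]
stand D [array([ 408., -409.,   12.]), array([ 505., -399.,   12.]), array([ 491., -174.,   12.]), array([ 390., -171.,   12.])]
mallet head top [ 459. -376.  166.] [ 457. -380.  166.]
handle end [ 456. -171.  132.] [ 442. -181.  132.]
block top [array([638., -79.,  95.]), array([594.,  26.,  95.]), array([646.,  36.,  95.]), array([678., -60.,  95.])] [array([586.,  38.,  95.]), array([644.,  45.,  95.]), array([658., -60.,  95.]), array([599., -86.,  95.])]
bar ends [ 486. -110.   56.] [464.  15.  56.]
jar [664. 155.  58.] dark [712. 246. 110.] clear [ 739. -255.  115.] brush [ 664. -175.   10.] [ 791. -162.   10.]
rack [434. 190.   0.] [518. 184.   0.] [439. 486.  -0.]
```

View pics/v0.png

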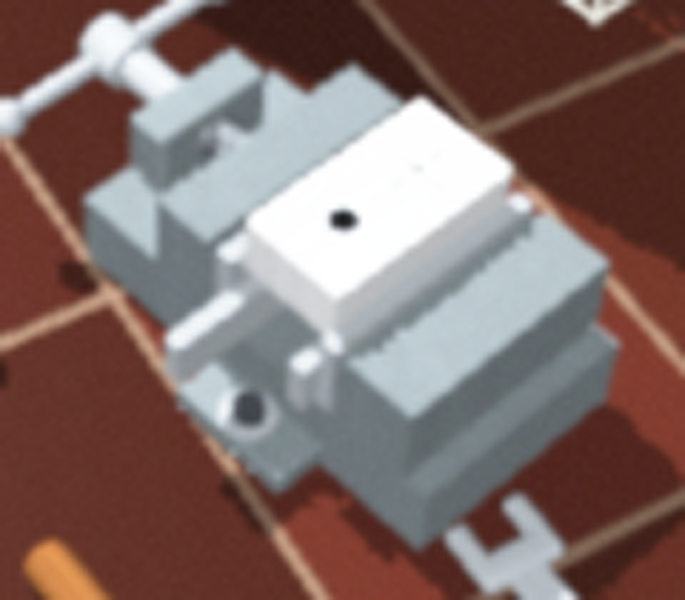

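```bash
cat > fit.py <<'E'
from h import *
from scipy.optimize import least_squares
k=512/800
c=lambda u,v:(235+u/5.708,170+v/5.714)
# vise-frame fixed points seen in scene
fx=[((-115,-55,38),c(84,205)),((85,55,38),c(618,345)),((85,-55,0),c(425,548)),((-158,-60,56),(368*k,299*k)),((-158,60,56),(430*k,262*k))]
bt=[((-25,48),c(420,97)),((25,48),c(513,170)),((-25,-48),c(248,222)),((25,-48),c(337,302))]
bd=[((-25,48),(405*k,273*k)),((25,48),(432*k,264*k)),((25,-48),(468*k,290*k)),((-25,-48),(445*k,306*k))]
def W(q,P):
    P=np.array(P,float); return np.r_[R.from_euler('z',q[2]).as_matrix()[:2,:2]@P[:2]+q[:2],P[2]]
def blk(q,x,y,z=28): return W(q,(x,y*np.cos(q[4])-z*np.sin(q[4]),62+q[3]*1000+y*np.sin(q[4])+z*np.cos(q[4])))
def res(q):
    o=[]
    for P,uv in fx: o+=list(proj('scene0',W(q,P))[0]-uv)
    for P,uv in bt: o+=list(proj('scene0',blk(q,*P))[0]-uv)
    return np.r_[o,(q[3]-.006)*200]
if __name__=='__main__':
    s=least_squares(res,[630,-25,0.1,.006,0],loss='soft_l1',x_scale=[10,10,.1,.01,.1]);q=s.x
    print(q,np.degrees(q[2]));print(np.round(res(q),1))
    print('side pred',[np.round(proj('side0',blk(q,*P))[0]-uv,1) for P,uv in bd])
    print('parallel end top',c(170,352),c(190,375),[np.round(proj('scene0',W(q,(x,-y,62)))[0],1) for x in(-24.5,-16.5) for y in(62,92)])
    e=atz('scene0',*c(178,345),62); d=e[:2]-q[:2]; print('end in vise',R.from_euler('z',q[2]).as_matrix()[:2,:2].T@d)
    e=atz('scene0',*c(297,362),62); d=e[:2]-q[:2]; print('other end in vise',R.from_euler('z',q[2]).as_matrix()[:2,:2].T@d)
E
python3 fit.py
```

```text
[ 6.27696652e+02 -1.43198797e+01  2.21607383e-01  7.95434835e-03
  6.87725249e-03] 12.697167758197534
[-0.  -0.9  0.6 -0.3 -0.5  1.1  0.8 -0.2 -2.5 -0.1  0.1  0.3  0.  -0.2
 -0.2  0.4  0.3 -0.2  0.4]
side pred [array([4.1, 0.3]), array([0.5, 0.4]), array([ 0.7, -1.9]), array([ 1.5, -5.9])]
parallel end top (264.78276103714086, 231.6030801540077) (268.28661527680447, 235.6282814140707) [array([273.5, 222.7]), array([263.6, 229.9]), array([275.9, 224.8]), array([266. , 232.1])]
end in vise [-19.64784062 -88.6097283 ]
other end in vise [ 16.95467542 -60.15556412]
```

```bash
cat >> h.py <<'E'
V=(627.7,-14.3,12.7)
def vw(x,y,z,f=None):
    f=f or V; a=np.radians(f[2]); return np.array([f[0]+x*np.cos(a)-y*np.sin(a),f[1]+x*np.sin(a)+y*np.cos(a),z])
def go(P,yaw,tilt=None):
    s=r.observe(); Rt=R.from_euler('xyz',s['tool_rot'],degrees=True); T=R.from_euler('xyz',[180,0,yaw],degrees=True)
    print('shift cm',np.round(Rt.inv().apply(np.array(P)-s['position'])/10,2),'rot',np.round((Rt.inv()*T).as_rotvec(),3),'now',np.round(s['position'],1),np.round(s['tool_rot'],1),s['time_s'],np.round(s['wrist_force'],1))
E
python3 -c "
from h import *
go(vw(-20.5,-140,200),102.7)"
```

```text
shift cm [-64.01 -50.1    2.25] rot [-0.001  0.001  0.882] now [292.4 580.1 221.9] [-179.9    0.   153.3] 0.15 [-0.1 -1.4 -0.3]
```

Emit:
apply_moves(plan=[-64,-50.1,0,0,0,0.882,-64,-50.1,0,0,0,0.882,-64,-50.1,0,0,0,0.882,-64,-50.1,0,0,0,0.882,-64,-50.1,0,0,0,0.882,-64,-50.1,0,0,0,0.882,-64,-50.1,0,0,0,0.882,-64,-50.1,0,0,0,0.882,-64,-50.1,0,0,0,0.882,-64,-50.1,0,0,0,0.882,-64,-50.1,0,0,0,0.882,-64,-50.1,0,0,0,0.882], claw=0)

```text
time_s: 1.65
position: [612.5, -99.7, 222.5]
tool_rot: [180.0, -0.0, 102.8]
wrist_force: [1.0, 0.3, 1.0]
opening: 0.1
grip_force: 0.0
```

```bash
python3 -c "
from h import *
go(vw(-20.5,-140,200),102.7); print(r.get_calibration('wrist')); im=snap('wrist','w1'); cv2.imwrite('pics/w1x.png',cv2.resize(im[:,:,::-1],(800,600)))"
```

```text
shift cm [-6.    1.31  2.25] rot [ 0.    -0.     0.001] now [612.5 -99.7 222.5] [180.   -0.  102.8] 1.65 [1.  0.3 1. ]
{'mtx': array([[297.31863964,   0.        , 254.489885  ],
       [  0.        , 297.31863964, 193.45577282],
       [  0.        ,   0.        ,   1.        ]]), 'position': array([593.43153097, -20.77463271, 384.67534345]), 'rotation': array([1.62876133e+02, 3.93790244e-02, 1.27175278e+01])}
```

View pics/w1x.png

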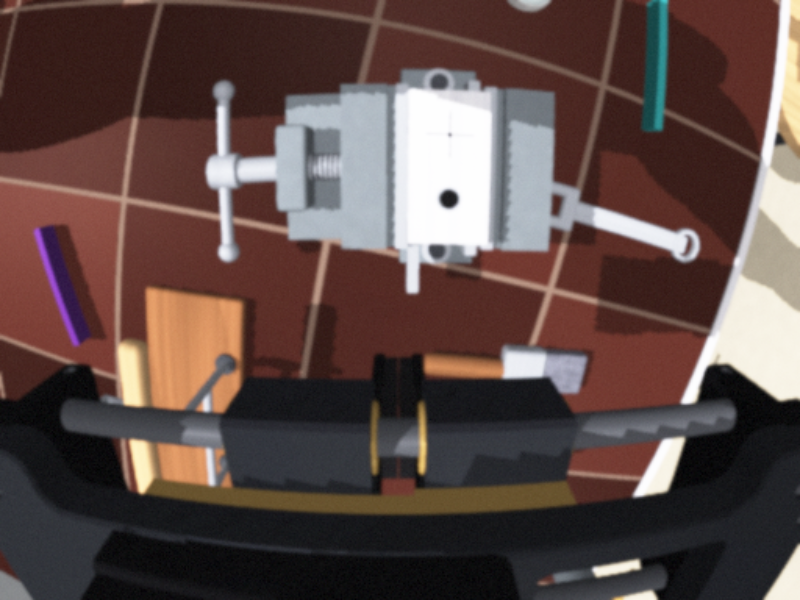

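```bash
python3 - <<'E'
from h import *
k=.64
def Vf(u,v,z):
    e=atz('w1',u*k,v*k,z,True); a=np.radians(V[2]); d=e[:2]-np.array(V[:2]); return np.round([d@[np.cos(a),np.sin(a)],d@[-np.sin(a),np.cos(a)]],1)
print('bar',Vf(224,91,56),Vf(228,252,56))
print('block',[Vf(*p,96) for p in[(408,90),(491,90),(409,248),(494,248)]],'cross',Vf(449,134,96),'hole',Vf(449,199,96))
print('jaws',[Vf(*p,78) for p in[(341,85),(554,92),(341,248),(549,248)]])
print('par',Vf(407,293,62),Vf(418,293,62),'other',Vf(468,256,62),Vf(473,81,62))
print('jar',atz('w1',530*k,3*k,58,True))
im,*_=load('w1'); print(Vf(411,285,62))
E
```

```text
bar [-160.9   60.1] [-162.7  -60.5]
block [array([-28.8,  47.3]), array([22.4, 49. ]), array([-27.9, -51.9]), array([ 26.6, -51.4])] cross [-3.7 20. ] hole [ -3.2 -20.7]
jaws [array([-71.8,  54.2]), array([69.6, 54.2]), array([-73.2, -55.1]), array([ 69.9, -53.8])]
par [-28.3 -91.2] [-20.3 -91.2] other [ 15.1 -63.7] [16.5 60.4]
jar [658.45385448 120.62822414  58.        ]
[-25.4 -85.2]
```

```bash
sed -i 's/^V=.*/V=(625.2,-15.3,12.7)/' h.py; python3 -c "
from h import *
go(vw(-20.5,-120,48),102.7);go(vw(-20.5,-72,48),102.7)"
```

```text
shift cm [-2.99  1.2  17.44] rot [-0.     0.005 -0.007] now [ 613.3 -109.3  222.3] [-180.     0.3  102.3] 1.7 [-4.  -4.8  0.4]
shift cm [ 1.81  1.17 17.42] rot [-0.     0.005 -0.007] now [ 613.3 -109.3  222.3] [-180.     0.3  102.3] 1.7 [-4.  -4.8  0.4]
```

Emit:
apply_moves(plan=[0,0,0,0,0,0,0,0,0,0,0,0])

```text
time_s: 1.95
position: [611.6, -96.8, 222.2]
tool_rot: [-180.0, -0.1, 102.8]
wrist_force: [-0.0, 0.2, -0.4]
opening: 0.4
grip_force: 0.0
```

```bash
python3 -c "
from h import *
go(vw(-20.5,-120,48),102.7);go(vw(-20.5,-72,48),102.7)"
```

```text
shift cm [-4.36  1.07 17.42] rot [-0.001 -0.001  0.002] now [611.6 -96.8 222.2] [-1.800e+02 -1.000e-01  1.028e+02] 1.95 [-0.   0.2 -0.4]
shift cm [ 0.44  1.08 17.42] rot [-0.001 -0.001  0.002] now [611.6 -96.8 222.2] [-1.800e+02 -1.000e-01  1.028e+02] 1.95 [-0.   0.2 -0.4]
```

Emit:
apply_moves(plan=[-2.5,0.6,1,0,0,0,-4.4,1.1,4,0,0,0,-4.4,1.1,9,0,0,0,-4.4,1.1,13,0,0,0,-4.4,1.1,16,0,0,0,-4.4,1.1,17.4,0,0,0,-4.4,1.1,17.4,0,0,0,-4.4,1.1,17.4,0,0,0])

```text
time_s: 2.95
position: [633.2, -138.5, 50.1]
tool_rot: [179.9, 0.0, 102.7]
wrist_force: [0.1, -0.0, 0.2]
opening: 0.6
grip_force: 0.0
```

```bash
python3 -c "
from h import *
go(vw(-20.5,-72,48),102.7)
im=snap('wrist','w2'); cv2.imwrite('pics/w2x.png',cv2.resize(im[60:300,130:400,::-1],(675,600)))"
```

```text
shift cm [ 4.99 -0.12  0.21] rot [0.002 0.001 0.001] now [ 633.2 -138.5   50.1] [179.9   0.  102.7] 2.95 [ 0.1 -0.   0.2]
```

View pics/w2x.png

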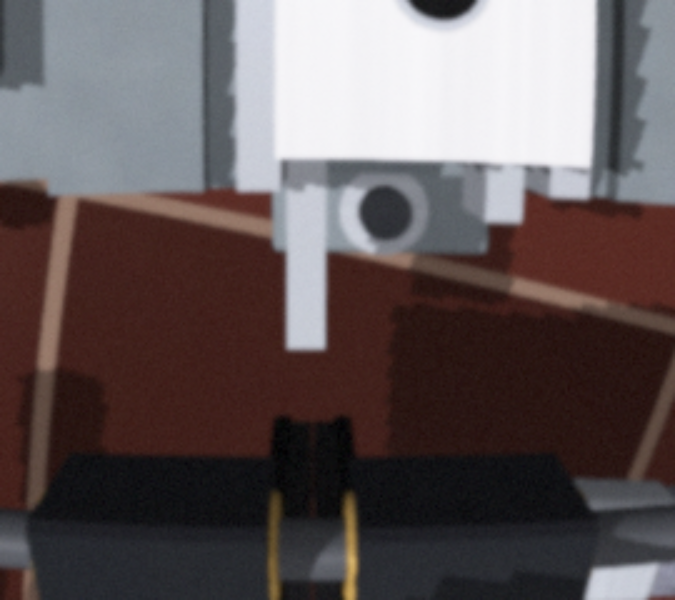

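```bash
python3 - <<'E'
from h import *
def Vf(u,v,z):
    e=atz('w2',130+u/2.5,60+v/2.5,z,True); a=np.radians(V[2]); d=e[:2]-np.array(V[:2]); return np.round([d@[np.cos(a),np.sin(a)],d@[-np.sin(a),np.cos(a)]],1)
print(Vf(285,350,62),Vf(327,350,62),Vf(487,223,62),Vf(523,223,62),'jaws',Vf(45,195,78),Vf(205,190,78))
E
```

```text
[-26.2 -90.6] [-17.2 -90.6] [ 15.9 -63. ] [ 23.7 -62.8] jaws [-70.7 -54.7] [-39.9 -54.7]
```

Emit:
apply_moves(plan=[0.8,0,0,0,0,0,1.8,0,0,0,0,0,2.5,0,0,0,0,0,3,0,0,0,0,0,3.5,0,0,0,0,0,4,0,0,0,0,0,4.3,0,0,0,0,0,4.6,0,0,0,0,0,4.6,0,0,0,0,0,4.6,0,0,0,0,0])

```text
time_s: 4.25
position: [621.9, -93.4, 48.3]
tool_rot: [-180.0, -0.0, 102.7]
wrist_force: [-0.3, -0.5, 0.2]
opening: 0.5
grip_force: 0.1
```

```bash
python3 -c "
from h import *
go(vw(-20.5,-72,48),102.7)
im=snap('wrist','w3'); cv2.imwrite('pics/w3x.png',cv2.resize(im[60:300,130:400,::-1],(675,600)))"
```

```text
shift cm [ 0.35 -0.01  0.03] rot [-0.001 -0.001  0.001] now [621.9 -93.4  48.3] [-180.    -0.   102.7] 4.25 [-0.3 -0.5  0.2]
```

View pics/w3x.png

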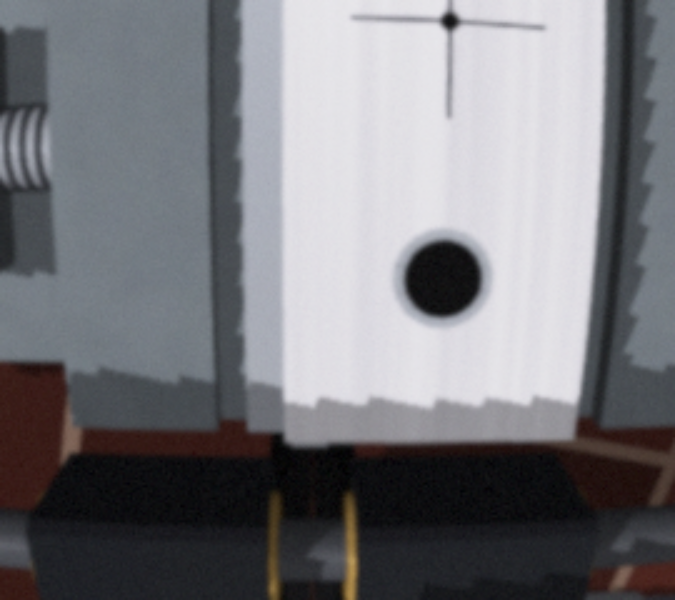

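```bash
python3 - <<'E'
from h import *
def Vf(f,u,v,z):
    e=atz(f,130+u/2.5,60+v/2.5,z,True); a=np.radians(V[2]); d=e[:2]-np.array(V[:2]); return np.round([d@[np.cos(a),np.sin(a)],d@[-np.sin(a),np.cos(a)]],1)
for z in(45,50,55):print(z,Vf('w2',290,418,z),Vf('w2',340,418,z))
print('hole/cross z97',Vf('w3',443,278,97),Vf('w3',450,21,97),'ends',Vf('w3',285,443,97),Vf('w3',575,440,97))
E
```

```text
45 [ -25.8 -113.9] [ -13.5 -113.9]
50 [ -25.6 -111.7] [ -13.7 -111.7]
55 [ -25.5 -109.5] [ -14.  -109.5]
hole/cross z97 [ -0.8 -20. ] [-0.6 20.2] ends [-26.  -48.5] [ 24.8 -48.8]
```

Emit:
apply_moves(plan=[0.15,0,0,0,0,0,0.3,0,0,0,0,0,0.3,0,0,0,0,0,-1.5,0,0,0,0,0,-4,0,0,0,0,0,-6,0,0,0,0,0,-6,0,0,0,0,0])

```text
time_s: 5.18
position: [635.1, -155.4, 48.7]
tool_rot: [-180.0, 0.1, 102.5]
wrist_force: [-0.4, 0.4, -0.3]
opening: 0.4
grip_force: 0.0
```

```bash
python3 -c "
from h import *
S=(450,-285,3.8)
a=cv2.cvtColor(snap('wrist','w4'),cv2.COLOR_RGB2BGR); snap('scene','s4')
e=load('scene0')[0]; go(vw(-20.5,-72,48),102.7)
b=load('scene0')[0][170:275,235:355]; c=load('s4')[0][170:275,235:355]
m=np.vstack([cv2.resize(a[60:260,130:400],(540,400)) ,np.hstack([cv2.resize(load('s4')[0][215:255,255:305,::-1],(250,200),interpolation=2),np.zeros((200,290,3),np.uint8)])])
cv2.imwrite('pics/w4x.png',m)"
```

```text
shift cm [ 6.38 -0.02  0.03] rot [-0.    -0.001 -0.   ] now [ 635.2 -152.2   48.3] [-180.    -0.   102.7] 5.275 [-0.7  0.3 -0.3]
```

View pics/w4x.png

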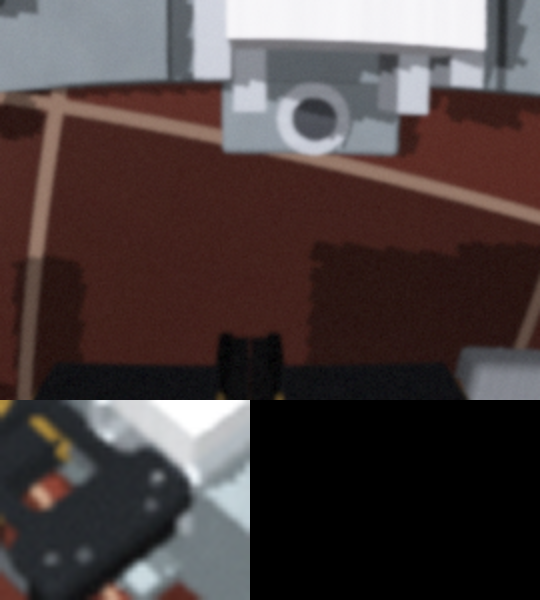

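```bash
python3 -c "
from h import *
go((457.5,-378,225),93.8)"
```

```text
shift cm [-18.11 -22.3  -17.67] rot [-0.    -0.     0.155] now [ 635.2 -152.2   48.3] [-180.    -0.   102.7] 5.275 [-0.7  0.3 -0.3]
```

Emit:
apply_moves(plan=[0,0,-5,0,0,0,0,0,-11,0,0,0,-2,-2,-16,0,0,0.155,-6,-6,-17.7,0,0,0.155,-10,-11,-17.7,0,0,0.155,-14,-16,-17.7,0,0,0.155,-17,-20,-17.7,0,0,0.155,-18.1,-22.3,-17.7,0,0,0.155,-18.1,-22.3,-17.7,0,0,0.155,-18.1,-22.3,-17.7,0,0,0.155,-18.1,-22.3,-17.7,0,0,0.155], claw=1)

```text
time_s: 6.65
position: [459.3, -376.2, 225.3]
tool_rot: [-180.0, -0.0, 94.0]
wrist_force: [-0.5, -1.1, -0.1]
opening: 86.6
grip_force: 0.0
```

```bash
python3 -c "
from h import *
go((457.5,-378,121),93.8)
im=snap('wrist','w5'); cv2.imwrite('pics/w5x.png',cv2.resize(im[:,:,::-1],(800,600)))"
```

```text
shift cm [-0.17 -0.19 10.43] rot [-0.    -0.     0.004] now [ 459.3 -376.2  225.3] [-180.   -0.   94.] 6.65 [-0.5 -1.1 -0.1]
```

View pics/w5x.png

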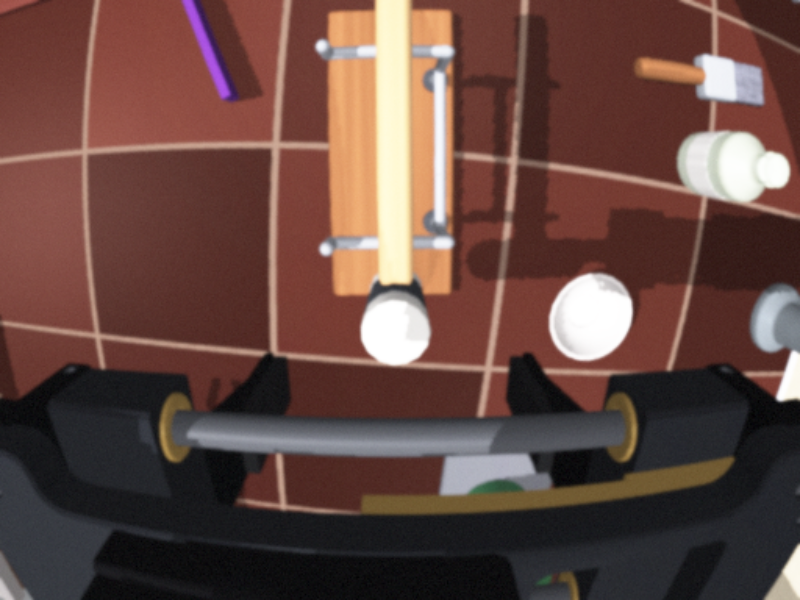

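```bash
python3 - <<'E'
from h import *
k=.64
print('head',atz('w5',396*k,330*k,166,True),'handle',atz('w5',396*k,270*k,132,True),atz('w5',394*k,20*k,132,True))
print('hooks tips',atz('w5',326*k,249*k,134,True),atz('w5',322*k,46*k,134,True),'posts',atz('w5',450*k,242*k,112,True),atz('w5',450*k,52*k,112,True))
E
```

```text
head [ 457.24587007 -378.35075657  166.        ] handle [ 455.49604169 -355.07443953  132.        ] [ 444.65854586 -214.35620419  132.        ]
hooks tips [ 415.65413913 -345.15341247  134.        ] [ 406.8965689  -231.76498322  134.        ] posts [ 486.96472822 -340.07602517  112.        ] [ 478.02705303 -225.5554519   112.        ]
```

Emit:
apply_moves(plan=[-0.1,-0.1,3,0,0,-0.007,-0.2,-0.2,6,0,0,-0.007,-0.2,-0.2,9,0,0,-0.007,-0.2,-0.2,10.5,0,0,-0.007,-0.2,-0.2,11.3,0,0,-0.007,-0.2,-0.2,11.3,0,0,-0.007,-0.2,-0.2,11.3,0,0,-0.007], claw=1)

```text
time_s: 7.58
position: [456.3, -380.5, 113.5]
tool_rot: [179.9, 0.0, 94.2]
wrist_force: [-0.2, 0.2, 0.5]
opening: 87.1
grip_force: 0.0
```

Emit:
apply_moves(plan=[0,0,0,0,0,0,0,0,0,0,0,0,0,0,0,0,0,0,0,0,0,0,0,0,0,0,0,0,0,0,0,0,0,0,0,0], claw=0, grip_force=60)

```text
time_s: 8.32
position: [456.0, -380.2, 112.6]
tool_rot: [180.0, 0.0, 94.2]
wrist_force: [-1.1, -0.4, 0.6]
opening: 34.9
grip_force: 33.6
```

Emit:
apply_moves(plan=[0,0,0,0,0,0,0,0,-0.5,0,0,0,0,0,-1.5,0,0,0,0,0,-3,0,0,0,0,0,-5,0,0,0,0,0,-7,0,0,0,0,0,-8.5,0,0,0,0,0,-9,0,0,0,0,0,-9,0,0,0,0,0,-9,0,0,0,0,0,-9,0,0,0])

```text
time_s: 9.7
position: [455.5, -379.9, 201.9]
tool_rot: [-179.9, -0.0, 94.2]
wrist_force: [-0.2, 0.2, -1.7]
opening: 34.5
grip_force: 60.0
```

```bash
python3 -c "
from h import *
go(vw(0,0,210),102.7); s=r.observe(); print(s['moment'],s['wrist_force'],s['grip_force'],s['opening'])
a=snap('wrist','w6'); b=snap('side','d6')
m=np.hstack([cv2.resize(a[:,100:412,::-1],(390,480)),cv2.resize(b[150:390,200:400,::-1],(400,480),interpolation=2)])
cv2.imwrite('pics/w6x.png',m)"
```

```text
shift cm [35.11 19.61 -0.81] rot [-0.001 -0.001 -0.148] now [ 455.5 -379.9  201.9] [-179.9   -0.    94.2] 9.7 [-0.2  0.2 -1.7]
[-0.19291345  0.06881413 -0.02696447] [-0.16059092  0.21754775 -1.68621479] 59.99447920359671 34.50349349776218
```

View pics/w6x.png

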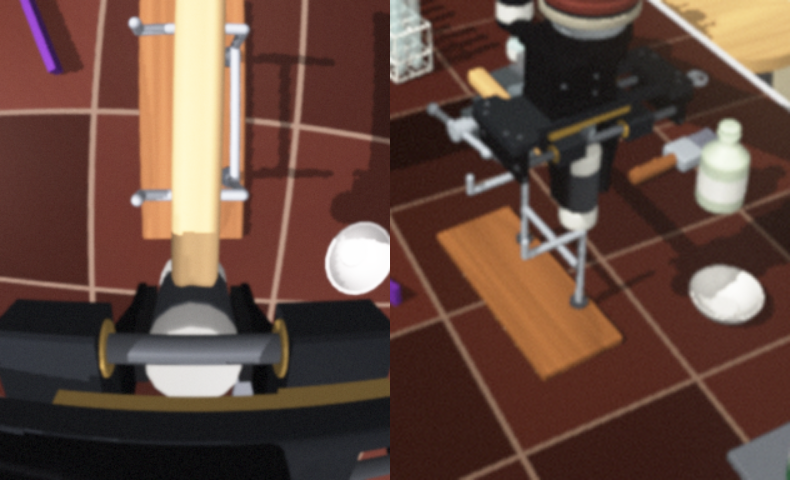

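```bash
python3 -c "
from h import *
go(vw(0,28,0)+[-1.2,-1.8,150],94.2);go(vw(0,-28,0)+[-1.2,-1.8,150],94.2)"
```

```text
shift cm [37.72 19.06  5.22] rot [-0.001 -0.     0.001] now [ 455.6 -380.   202.2] [-180.    -0.    94.2] 9.8 [-0.9  0.9 -2.2]
shift cm [32.18 19.89  5.21] rot [-0.001 -0.     0.001] now [ 455.6 -380.   202.2] [-180.    -0.    94.2] 9.8 [-0.9  0.9 -2.2]
```

Emit:
apply_moves(plan=[1,0.5,0,0,0,0,4,2,0,0,0,0,8,4,0,0,0,0,12.5,6.3,0,0,0,0,17,8.6,0,0,0,0,21.5,10.9,0,0,0,0,26,13.1,0,0,0,0,30,15.1,0,0,0,0,33.5,16.9,0.5,0,0,0,36,18.2,2,0,0,0,37.4,18.9,3.7,0,0,0,37.7,19.05,4.5,0,0,0])

```text
time_s: 11.3
position: [617.1, 10.1, 155.4]
tool_rot: [-179.8, 0.0, 94.3]
wrist_force: [0.2, -1.0, -1.8]
opening: 34.5
grip_force: 60.0
```

Emit:
apply_moves(plan=[0,0,0.5,0,0,0,0,0,0.6,0,0,0,0,0,0.6,0,0,0])

```text
time_s: 11.68
position: [618.0, 8.9, 152.1]
tool_rot: [180.0, 0.0, 94.2]
wrist_force: [0.6, 0.4, -1.7]
opening: 34.8
grip_force: 60.0
```

```bash
python3 -c "
from h import *
go(vw(0,28,0)+[-1.2,-1.8,130.6],94.2); print(r.observe()['wrist_force'],r.observe()['moment'])"
```

```text
shift cm [ 0.13 -0.01  2.15] rot [ 0.001  0.    -0.001] now [618.    8.9 152.1] [180.    0.   94.2] 11.675 [ 0.6  0.4 -1.7]
[ 0.55642243  0.37956106 -1.73057077] [-0.23359551  0.00845314  0.01418424]
```

Emit:
apply_moves(plan=[0,0,0.7,0,0,0,0,0,1.4,0,0,0,0,0,1.8,0,0,0,0,0,1.8,0,0,0])

```text
time_s: 12.18
position: [617.6, 9.9, 133.0]
tool_rot: [-179.9, 0.0, 94.2]
wrist_force: [-0.8, 0.2, -2.7]
opening: 34.6
grip_force: 60.0
```

Emit:
apply_moves(plan=[0,0,0.1,0,0,0,0,0,0.2,0,0,0,0,0,0.2,0,0,0])

```text
time_s: 12.55
position: [617.9, 10.0, 131.6]
tool_rot: [180.0, -0.0, 94.2]
wrist_force: [-0.3, 0.2, -2.5]
opening: 34.7
grip_force: 60.0
```

Emit:
apply_moves(plan=[0,0,0.1,0,0,0,0,0,0.2,0,0,0,0,0,0.2,0,0,0])

```text
time_s: 12.92
position: [617.8, 9.9, 129.4]
tool_rot: [-180.0, 0.0, 94.2]
wrist_force: [-0.5, 0.5, -1.7]
opening: 34.8
grip_force: 60.0
```

Emit:
apply_moves(plan=[0,0,0.1,0,0,0,0,0,0.2,0,0,0,0,0,0.2,0,0,0])

```text
time_s: 13.3
position: [618.0, 9.9, 128.2]
tool_rot: [180.0, -0.0, 94.2]
wrist_force: [-1.4, 0.3, 5.1]
opening: 35.0
grip_force: 60.0
```

Emit:
apply_moves(plan=[0,0,0.1,0,0,0,0,0,0.15,0,0,0,0,0,0.15,0,0,0])

```text
time_s: 13.68
position: [618.0, 9.9, 126.9]
tool_rot: [180.0, -0.0, 94.2]
wrist_force: [-4.3, 0.2, 7.0]
opening: 34.5
grip_force: 60.0
```

Emit:
apply_moves(plan=[0,0,-1,0,0,0,-1,0.15,-1.5,0,0,0,-3,0.45,-1.5,0,0,0,-5,0.75,-1.5,0,0,0,-5.5,0.8,-1,0,0,0,-5.5,0.8,-0.5,0,0,0,-5.5,0.8,-0.3,0,0,0,-5.5,0.8,-0.3,0,0,0])

```text
time_s: 14.68
position: [629.8, -43.5, 128.7]
tool_rot: [-180.0, -0.0, 94.3]
wrist_force: [-0.1, -0.3, -2.8]
opening: 35.4
grip_force: 60.0
```

Emit:
apply_moves(plan=[0,0,0.1,0,0,0,0,0,0.2,0,0,0,0,0,0.2,0,0,0])

```text
time_s: 15.05
position: [630.1, -44.0, 127.5]
tool_rot: [180.0, -0.0, 94.3]
wrist_force: [-2.3, 1.0, 1.6]
opening: 34.7
grip_force: 60.0
```

Emit:
apply_moves(plan=[0,0,0.1,0,0,0,0,0,0.2,0,0,0,0,0,0.2,0,0,0])

```text
time_s: 15.42
position: [630.2, -44.3, 126.0]
tool_rot: [180.0, -0.0, 94.2]
wrist_force: [-3.1, 1.2, 7.4]
opening: 34.8
grip_force: 60.0
```

Emit:
apply_moves(plan=[0,0,-0.6,0,0,0,1,-0.15,-0.8,0,0,0,2.4,-0.36,-0.8,0,0,0,2.76,-0.42,-0.5,0,0,0,2.76,-0.42,-0.2,0,0,0,2.76,-0.42,-0.1,0,0,0,2.76,-0.42,0,0,0,0,2.76,-0.42,0,0,0,0])

```text
time_s: 16.42
position: [623.6, -17.0, 125.7]
tool_rot: [-180.0, -0.0, 94.2]
wrist_force: [-4.2, 1.8, 5.9]
opening: 34.7
grip_force: 60.0
```

Emit:
apply_moves(plan=[0,0,0.1,0,0,0,0,0,0.2,0,0,0,0,0,0.2,0,0,0])

```text
time_s: 16.8
position: [623.6, -17.0, 123.9]
tool_rot: [-180.0, -0.1, 94.2]
wrist_force: [-4.4, 2.6, 7.0]
opening: 35.0
grip_force: 60.0
```

Emit:
apply_moves(plan=[0,0,0.1,0,0,0,0,0,0.2,0,0,0,0,0,0.2,0,0,0])

```text
time_s: 17.18
position: [623.6, -17.0, 121.9]
tool_rot: [-180.0, -0.1, 94.2]
wrist_force: [-4.1, 2.2, 5.9]
opening: 34.9
grip_force: 60.0
```

Emit:
apply_moves(plan=[0,0,0.1,0,0,0,0,0,0.2,0,0,0,0,0,0.2,0,0,0])

```text
time_s: 17.55
position: [623.6, -17.1, 120.7]
tool_rot: [180.0, -0.1, 94.2]
wrist_force: [-8.2, 2.9, 13.3]
opening: 34.8
grip_force: 60.0
```

Emit:
apply_moves(plan=[0,0,0.05,0,0,0,0,0,0.1,0,0,0,0,0,0.1,0,0,0])

```text
time_s: 17.92
position: [623.7, -17.1, 120.6]
tool_rot: [180.0, -0.1, 94.2]
wrist_force: [-11.1, 3.5, 23.3]
opening: 34.9
grip_force: 60.0
```

Emit:
apply_moves(plan=[0,0,0.05,0,0,0,0,0,0.1,0,0,0,0,0,0.1,0,0,0])

```text
time_s: 18.3
position: [623.7, -17.1, 120.5]
tool_rot: [180.0, -0.1, 94.2]
wrist_force: [-15.2, 2.7, 30.5]
opening: 34.3
grip_force: 60.0
```

Emit:
apply_moves(plan=[0,0,-0.6,0,0,0,1,-0.15,-0.8,0,0,0,2.4,-0.36,-0.8,0,0,0,2.76,-0.42,-0.5,0,0,0,2.76,-0.42,-0.3,0,0,0,2.76,-0.42,-0.25,0,0,0,2.76,-0.42,-0.25,0,0,0])

```text
time_s: 19.18
position: [617.2, 12.1, 120.7]
tool_rot: [-180.0, -0.2, 94.3]
wrist_force: [-7.6, 5.3, 13.3]
opening: 34.7
grip_force: 60.0
```

Emit:
apply_moves(plan=[0,0,0.05,0,0,0,0,0,0.1,0,0,0,0,0,0.1,0,0,0])

```text
time_s: 19.55
position: [617.2, 12.1, 120.6]
tool_rot: [-180.0, -0.2, 94.3]
wrist_force: [-10.6, 5.7, 21.1]
opening: 34.7
grip_force: 60.0
```

Emit:
apply_moves(plan=[0,0,0.05,0,0,0,0,0,0.1,0,0,0,0,0,0.1,0,0,0])

```text
time_s: 19.92
position: [617.3, 12.1, 120.5]
tool_rot: [180.0, -0.2, 94.3]
wrist_force: [-14.7, 6.3, 28.8]
opening: 34.6
grip_force: 60.0
```

Emit:
apply_moves(plan=[0,0,-0.8,0,0,0,-1,0.15,-1,0,0,0,-3,0.45,-1,0,0,0,-5,0.75,-1,0,0,0,-5.5,0.8,-0.8,0,0,0,-5.5,0.8,-0.5,0,0,0,-5.5,0.8,-0.4,0,0,0,-5.5,0.8,-0.4,0,0,0])

```text
time_s: 20.92
position: [629.4, -43.3, 121.3]
tool_rot: [-180.0, -0.0, 94.3]
wrist_force: [-0.5, 0.3, -1.9]
opening: 34.9
grip_force: 60.0
```

Emit:
apply_moves(plan=[0,0,0.1,0,0,0,0,0,0.2,0,0,0,0,0,0.2,0,0,0])

```text
time_s: 21.3
position: [629.7, -43.7, 120.6]
tool_rot: [180.0, -0.0, 94.3]
wrist_force: [-3.7, 2.2, 6.7]
opening: 34.8
grip_force: 60.0
```

Emit:
apply_moves(plan=[0,0,-0.6,0,0,0,1,-0.15,-0.8,0,0,0,2.4,-0.36,-0.8,0,0,0,2.76,-0.42,-0.5,0,0,0,2.76,-0.42,-0.2,0,0,0,2.76,-0.42,0,0,0,0,2.76,-0.42,0.15,0,0,0,2.76,-0.42,0.25,0,0,0,2.76,-0.42,0.25,0,0,0])

```text
time_s: 22.42
position: [623.3, -16.6, 120.5]
tool_rot: [180.0, -0.2, 94.2]
wrist_force: [-15.6, 4.7, 32.2]
opening: 35.2
grip_force: 60.0
```

Emit:
apply_moves(plan=[0,0,-0.5,0,0,0,0,0,-2,0,0,0,0,0,-4.5,0,0,0,0,0,-7,0,0,0,0,0,-8.3,0,0,0,0,0,-8.5,0,0,0,0,0,-8.5,0,0,0])

```text
time_s: 23.3
position: [622.9, -17.0, 201.3]
tool_rot: [-179.9, 0.0, 94.2]
wrist_force: [-1.1, -0.3, -2.6]
opening: 35.1
grip_force: 60.0
```

```bash
python3 -c "
from h import *
go((456,-380.2,202),94.2); snap('scene','s7'); snap('side','d7')"
```

```text
shift cm [-34.99 -19.33  -0.05] rot [-0.001  0.     0.001] now [622.9 -17.  201.3] [-179.9    0.    94.2] 23.3 [-1.1 -0.3 -2.6]
```

Emit:
apply_moves(plan=[-1,-0.6,0,0,0,0,-4,-2.2,0,0,0,0,-8,-4.4,0,0,0,0,-12,-6.6,0,0,0,0,-16,-8.8,0,0,0,0,-20,-11,0,0,0,0,-24,-13.3,0,0,0,0,-28,-15.5,0,0,0,0,-31.5,-17.4,0,0,0,0,-34,-18.8,0,0,0,0,-35,-19.3,0,0,0,0,-35,-19.3,0,0,0,0])

```text
time_s: 24.9
position: [456.3, -380.5, 201.9]
tool_rot: [-180.0, -0.0, 94.2]
wrist_force: [-0.0, 0.6, -2.3]
opening: 34.8
grip_force: 60.0
```

Emit:
apply_moves(plan=[0,0,0,0,0,0,0,0,0,0,0,0])

```text
time_s: 25.15
position: [457.5, -379.0, 202.0]
tool_rot: [180.0, -0.0, 94.4]
wrist_force: [0.7, 0.2, -2.6]
opening: 34.4
grip_force: 60.0
```

```bash
python3 -c "
from h import *
go((456,-380.2,112.6),94.2)
a=snap('wrist','w8'); b=snap('side','d8'); s=load('s7')[0]
m=np.hstack([cv2.resize(a[:,100:412,::-1],(390,480)),cv2.resize(s[170:275,235:355,::-1],(410,480),interpolation=2)])
cv2.imwrite('pics/w8x.png',m)"
```

```text
shift cm [-0.11 -0.16  8.94] rot [ 0.    -0.     0.003] now [ 457.5 -379.   202. ] [180.   -0.   94.4] 25.15 [ 0.7  0.2 -2.6]
```

View pics/w8x.png

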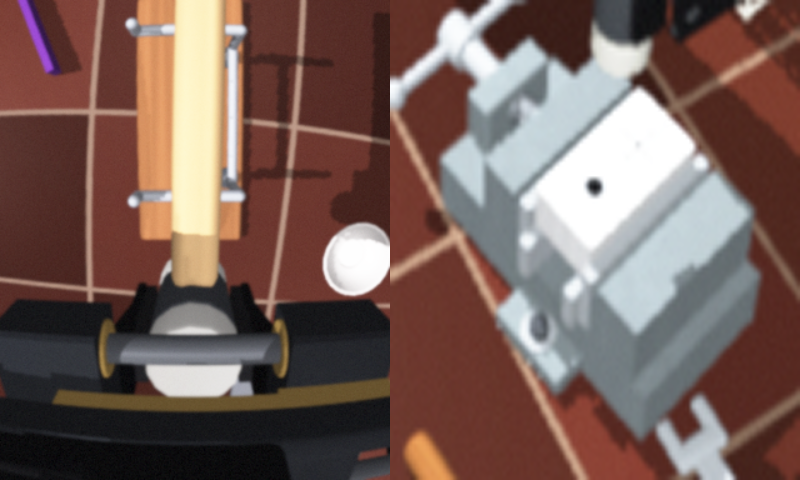

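Emit:
apply_moves(plan=[-0.05,-0.08,1.5,0,0,0,-0.1,-0.15,4,0,0,0,-0.1,-0.15,6,0,0,0,-0.1,-0.15,7.5,0,0,0,-0.1,-0.15,8.3,0,0,0,-0.1,-0.15,8.5,0,0,0,-0.1,-0.15,8.7,0,0,0,-0.1,-0.15,8.85,0,0,0,-0.1,-0.15,8.9,0,0,0,-0.1,-0.15,8.9,0,0,0])

```text
time_s: 26.5
position: [455.4, -381.4, 113.2]
tool_rot: [180.0, 0.0, 94.2]
wrist_force: [0.1, -0.5, -2.8]
opening: 34.5
grip_force: 60.0
```

Emit:
apply_moves(plan=[0,0,0.05,0,0,0,0,0,0.1,0,0,0,0,0,0.1,0,0,0])

```text
time_s: 26.88
position: [455.4, -381.5, 112.5]
tool_rot: [180.0, 0.0, 94.2]
wrist_force: [-0.4, 1.1, 3.3]
opening: 34.7
grip_force: 60.0
```

Contact with the hooks; release and lift away.

Emit:
apply_moves(plan=[0,0,0,0,0,0,0,0,0,0,0,0,0,0,0,0,0,0,0,0,0,0,0,0,0,0,0,0,0,0,0,0,0,0,0,0], claw=1)

```text
time_s: 27.62
position: [455.2, -381.4, 112.1]
tool_rot: [-180.0, 0.0, 94.2]
wrist_force: [-0.7, -0.3, 0.9]
opening: 83.8
grip_force: 0.0
```

Emit:
apply_moves(plan=[0,0,-1,0,0,0,0,0,-3,0,0,0,0,0,-6,0,0,0,0,0,-9,0,0,0,0,0,-11,0,0,0,0,0,-11.5,0,0,0,0,0,-11.5,0,0,0,0,0,-11.5,0,0,0])

```text
time_s: 28.62
position: [455.0, -381.1, 226.4]
tool_rot: [-179.9, -0.0, 94.2]
wrist_force: [-0.4, 0.7, 0.3]
opening: 86.9
grip_force: 0.0
```

```bash
python3 - <<'E'
from h import *
go((456,-380,220),94.2)
a=snap('wrist','w9'); b=snap('side','d9'); s=snap('scene','s9'); k=.64
m=np.hstack([cv2.resize(a[:,100:412,::-1],(390,480)),cv2.resize(s[170:275,235:355,::-1],(410,480),interpolation=2)])
cv2.imwrite('pics/w9x.png',m)
g=a.astype(int).min(2)[190:250,215:295]; ys,xs=np.nonzero(g>185); u,v=(xs.min()+xs.max())/2+215,(ys.max()+190)
print(u,v,ys.min()+190)
E
```

```text
shift cm [0.1  0.11 0.64] rot [-0.001 -0.001  0.001] now [ 455.  -381.1  226.4] [-179.9   -0.    94.2] 28.625 [-0.4  0.7  0.3]
254.5 229 190
```

View pics/w9x.png

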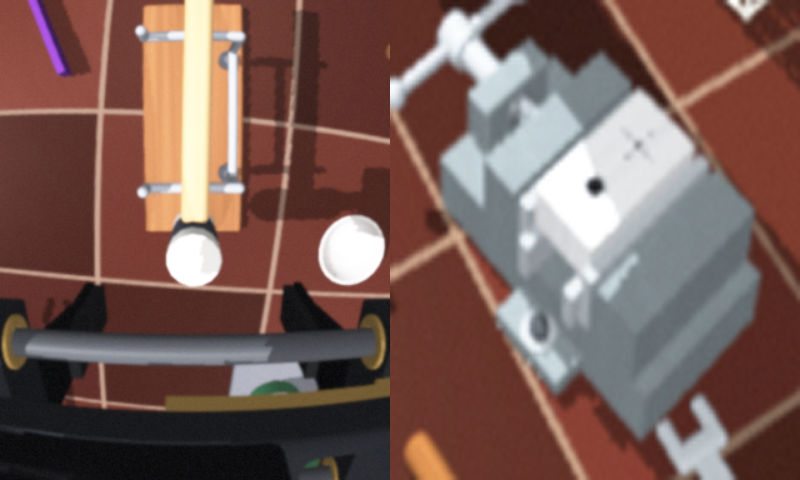

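The mallet hangs across both hooks with its head upright, about where it started. The block looks level, and the parallel ends are even.

```bash
python3 -c "
from h import *
print(r.sign_off())"
```

```text
the job is handed in; nothing more can be done
None
```

I handed the job in at about 29 s. The block is home and level by touch at both ends and the middle, both parallels look centred, and the mallet is back across its two hooks. I did not test by sliding that the parallels are pinned, but the last push on the middle was about 34 N; the sign-off returned no verdict.

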